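# Clamp a wooden blank in the engraving jig

## Robot

A 6-joint arm with a two-finger parallel gripper is mounted at the origin on the work surface. World frame = base frame: x ahead of the robot, y to its left, z up, the work surface at z = 0. Lengths are in m, angles in rad, forces in N, time in s.
With the tool pointing down it reaches from about 0.25 to 0.725 m from the base axis. Payload 4 kg.
Tool frame: the origin (TCP) lies on the centre line of the jaws, within the pads' length; the fingertips stand 22 mm ahead of it and the grasp point (between the pads) lies 3 mm ahead of it (bot.tip_reach is the distance from the TCP to the fingertips, in m); z points along the fingers, y is the line along which they close (so a half turn about z gives the same grasp; the last joint's range is limited). The gripper opens to 85 mm and grips with 20 to 120 N. Pads are 22 mm wide; open, the fingers measure 114 mm over their backs; the gripper's body (76 mm by 85 mm) begins 54 mm behind the grasp point. The pads swing forward as they close: fully open they stand 13 mm farther back than shut.
Start: joints at [1.218, 0.241, 0.005, 1.335, 0, 1.571], TCP at [0.173, 0.469, 0.253] pointing down, gripper open.
Joint ranges: [-2.72, 2.72], [-1.05, 1.87], [-1.09, 1.28], [-1.99, 2.15], [-1.42, 1.44], [-3.14, 3.14]. Speed limits (rad/s): [2.79, 2.79, 3.14, 3.14, 3.14, 3.14].

## Interface

Orientations are given as a unit quaternion [x, y, z, w].
In Python, from workcell import bot gives the robot as it stands. The module is installed in compiled form; this text tells all that it offers.
- The arm moves only by the tool apply_moves, never from a script. Its argument "commands" is a list of rows, each a list of 4 numbers: the shift along the tool's x, y, z scaled (see below), then the turn about the tool's z scaled (see below). In form: [[tx, ty, tz, roll], ...]. A call has exactly 5 rows; each row shifts and turns the commanded pose from where the row before left it, along the tool's axes as they then stand; what a row does not reach is not made up. The controller multiplies each number of a shift by 20 mm and each number of a turn by 60 degrees. A row lasts 1/12 s, in which the tool goes at most 41.7 mm and 7.16 degrees, less where a joint would pass 70% of its speed; a pose out of reach is approached as far as the arm can. A call with a number of a shift or a turn outside -1 to 1 is refused whole. A call with a gripper value outside its range is refused whole. "claw" is the closure, from 0 (fully open) to 1 (shut), set as the call begins (left out, the last holds). The fingers move at their own pace and stop on an object; the grip force is fixed at half the most. Time passes only in rows, so rows that do not move let the fingers close, or fill a call up. It gives the time, the measured TCP pose, the force, the opening and the grip force at its end, in the units of the state.
- bot.get_obs(): the state, without advancing time (a new reading comes with each control period).
- bot.camera(name): name is "scene" or "top"; returns a dict with "image" (384x512x3 uint8, blue, green, red), "camera_matrix" (3x3 intrinsics, pixels), "k1" (the pictures are not rectified: a ray, as slopes to the right and down, at radius r is drawn at 1 + k1 r^2 times it, then the intrinsics apply), "R" (3x3) and "t" (3): a world point X has camera coordinates R X + t. Camera axes: x right, y down, z forward; pixel columns grow to the right and rows downward; lengths in m; the calibration is good to about 2 mm. A picture is of the moment at which its call begins. There is no depth.
- bot.job_done(): hands the job in; it is judged then, once.
The state is a dict: "clock": time; "joint_pos": joint angles; "joint_vel": joint speeds; "tau": joint torques, N m; "eef_pos": TCP position; "tool_rot": TCP orientation; "ft_force": force on the tool from outside, world axes, zero at the start; "ft_torque": the same for the moment, N m; "grip_width": finger opening in m; "grasp_force": force on a finger pad.
Only numpy, scipy, OpenCV 4.12 (cv2) and the standard library are available. Lean on these libraries where they do the work, as an engineer would, in place of code of your own. Each camera call takes 0.05 s, during which the arm holds its last target. There are 200 camera calls.

## Task

Get the wooden blank ready for engraving: set it flat in the jig between the brass stops, swing the hinged aluminium cover over it and press its red tab down until the catch holds the cover fully shut, then press the yellow pad of the sprung clamp lever down until it stays down by itself. Latch the cover before the lever, and everything else on the bench stays where it is.

Things in the scene. Friction and masses are not known exactly. Their poses are not given: they have to be found in the camera images.
- jig: Fixed engraving jig, immovable: grey base plate 30 mm high, x -85 to +160, y -125 to +100 mm in its frame; origin at bench level under the nest centre, z up. Cover hinge at y +85; cover catch block at x -20 to 20, y -113 to -93, top z 48; clamp lever along y at x +113; lever catch post x 136 to 156, y -55 to -25, top z 74.
- nest (a point): Centre of the nest floor (jig x 0, y 0, z 30 mm); axes as the jig's. Brass stops 10 mm high leave a 122 (x) x 72 (y) mm space for the blank, 6 mm of play each side. The side stops stand only at x 30 to 50 and -50 to -30 (10 mm thick), so the middle of the long sides is open for fingers.
- blank: Loose light wooden blank 110 (x) x 60 (y) x 20 mm (z), about 0.1 kg, dark grid lines on top; origin at the centre of its underside. It lies flat on the bench at the robot's right; grip it across its 60 mm width. It goes in the nest with its long side along the nest's x, either way round.
- cover (a joint): Angle of the hinged cover, rad: 0 = fully shut, level, hard stop; 2.0 = open, leaning back over the jig's +y side; starts at 1.65 to 2.0. Light hinge friction; pushed inwards below about 0.9 it sinks by itself and rests on the sprung catch at about 0.08. Then about 5 to 10 N down on the tab, over some 15 mm, snaps it past the catch to 0, where it stays.
- cover_tab (a point): Middle of the top face of the cover's red press tab (44 mm along the hinge x 36 mm), 188 mm from the hinge line and 6 mm above it when shut: then at jig x 0, y -103, z 63 mm. The tab's outer edge is 204 mm from the hinge. Its y axis points to the hinge.
- cover_hinge (a point): Middle of the cover's hinge line, which runs along jig x, at jig x 0, y +85, z 57 mm. The cover is an aluminium frame 150 (along the hinge) x 170 x 8 mm with an 80 x 44 mm window, 0.24 kg; shut, it lies at z 53 to 61 mm and clears a seated blank by 3 mm.
- lever (a joint): Angle of the sprung clamp lever, rad: 0 = up at rest, its arm rising 0.5 rad towards jig -y; 0.5 = pressed fully down, level, hard stop. It pushes back with 1 to 4 N at the pad; from about 0.32 it meets its catch and takes about 8 to 12 N; past that it snaps and, let go, stays down at about 0.49. Let go earlier it springs back up.
- lever_pad (a point): Middle of the top face of the lever's yellow pad (34 mm wide x 44 mm along the lever), 155 mm from the pivot, which is at jig x 113, y +60, z 55 mm. The point is at jig x 113, y -73, z 136 mm when up, and y -95, z 62 mm when fully down.
- setup_block: Bystander: loose dark steel block 75 x 50 x 25 mm, 0.7 kg, lying at the robot's right near the blank; origin at the centre of its underside. Leave it.
- oil_bottle: Bystander: upright blue bottle, 60 mm diameter, 130 mm high, at the robot's left; origin at the centre of its underside. Leave it.
- bench_brush: Bystander: bench brush 200 mm long lying at the robot's left; origin at the middle of its underside. Leave it.
Mind the look-alikes: they are no part of the job. What is shaped like the blank but green is not meant.

How it is judged:
On the way, in this order (a step that is already met when the one before it is completed fails the run):
1. the blank lies flat in the nest (x of blank in the frame of nest between -0.009 and 0.009 m and y of blank in the frame of nest between -0.009 and 0.009 m and z of blank in the frame of nest between -0.004 and 0.004 m and angle between the x axis of blank and the x axis of nest, either way round below 0.2 rad and angle between blank's own z axis and vertical below 0.08 rad and linear speed of blank below 0.02 m/s and contact force between the fingers and blank below 0.1 N), for 0.2 s.
2. the cover is pressed fully shut over the blank (x of blank in the frame of nest between -0.009 and 0.009 m and y of blank in the frame of nest between -0.009 and 0.009 m and z of blank in the frame of nest between -0.004 and 0.004 m and angle between the x axis of blank and the x axis of nest, either way round below 0.2 rad and angle between blank's own z axis and vertical below 0.08 rad and value of joint cover below 0.025 rad), for 0.2 s.
3. the lever is pressed down past its catch (all of step 2 and value of joint lever above 0.44 rad), for 0.2 s.
At the end, for the whole second after the job is handed in: The blank lies flat at rest in the nest (within 9 mm in x and y and 4 mm in height, turned less than 0.2 rad from the nest's x, either way round), the cover is latched shut (under 0.025 rad) and the lever is held down by its catch (over 0.44 rad, still) (all of step 3 and linear speed of blank below 0.02 m/s and velocity of joint lever between -0.05 and 0.05 rad/s); the robot touches nothing.
It fails at once if the setup block is moved more than 30 mm (distance of setup_block from where it was at the start of the episode above 0.03 m).
It fails at once if the oil bottle is moved more than 30 mm (distance of oil_bottle from where it was at the start of the episode above 0.03 m).
It fails at once if the bench brush is moved more than 30 mm (distance of bench_brush from where it was at the start of the episode above 0.03 m).
It fails at once if the oil bottle is tipped (angle between oil_bottle's own z axis and vertical above 0.5 rad).
It also fails if it takes over 64 s, if anything falls off the work surface, if the arm or the gripper's body presses on something with over 40 N, if the wrist force passes 120 N, or if a joint passes its speed limit or range.

## Working session

There is one attempt and no reset: what is moved stays moved. The work goes in short steps, Python scripts to look and compute and a tool call to move; the robot and the scene stay as the last step left them, time stands still between calls to the robot, and variables do not carry over. Pictures are saved under pics/ and viewed, at most 10 in all, crops included, and the job is handed in when it is done.

Besides the shell and the picture viewer there is one more tool, called after "Call:" as name(argument=value, ...), one argument or row to a line, values as JSON. apply_moves: Moves the arm, as the interface text tells. Shifts and turns lie within -1 to 1; 1 stands for 20 mm of shift or 60 degrees of turn. Its arguments: {"type":"object","properties":{"commands":{"type":"array","items":{"type":"array","items":{"type":"number","minimum":-1,"maximum":1}}},"claw":{"type":"number"}},"required":["commands"]}

```bash
mkdir -p pics
python3 - <<'E'
from workcell import bot
import cv2,pickle
for n in("scene","top"):
    c=bot.camera(n); cv2.imwrite(f"pics/{n}0.png",cv2.resize(c["image"],None,fx=1.5,fy=1.5,interpolation=cv2.INTER_CUBIC)); pickle.dump(c,open(n+".pkl","wb"))
    print(n,c["camera_matrix"].round(1).tolist(),c["k1"],c["R"].round(3).tolist(),c["t"].round(3))
o=bot.get_obs();print(o["clock"],o["eef_pos"],o["tool_rot"],o["grip_width"],o["ft_force"],bot.tip_reach)
E
```

```text
scene [[497.0, 0.0, 255.7], [0.0, 497.0, 193.1], [0.0, 0.0, 1.0]] -0.1680642651139643 [[0.774, 0.633, 0.01], [0.501, -0.603, -0.621], [-0.387, 0.486, -0.784]] [-0.344 -0.167  1.796]
top [[472.3, 0.0, 254.6], [0.0, 472.3, 193.4], [0.0, 0.0, 1.0]] -0.026075814283495962 [[0.005, -1.0, 0.003], [-0.998, -0.006, -0.061], [0.061, -0.003, -0.998]] [-0.017  0.465  1.616]
0.1 [0.17255967 0.46872376 0.25249541] [ 1.75470891e-01  9.84484159e-01 -9.33607151e-04 -1.87404281e-04] 0.08528338698305124 [ 0.63803688  0.26450898 -0.46888313] 0.022
```

View pics/top0.png

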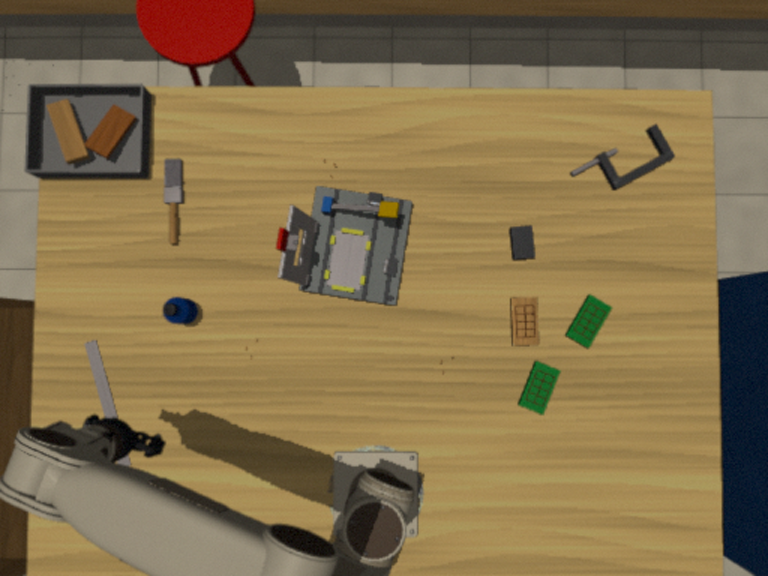

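View pics/scene0.png

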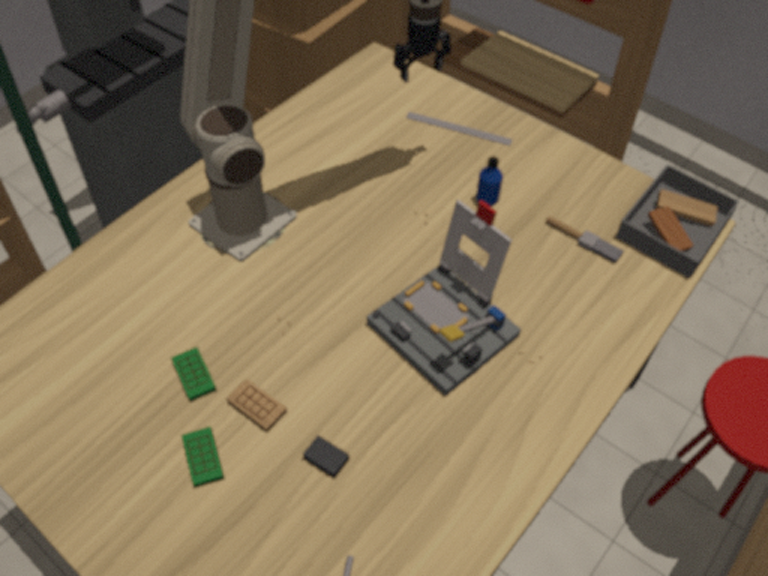

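Candidates at 1.5x top pixels: the wooden gridded block at (525,321), green blocks at (589,321) and (539,388), and plain brown blocks in the bin at (67,131) and (111,131). The wooden one with grid lines at the robot's right fits the description. I'll confirm it in an enlarged crop.

Run:
```python
import cv2,pickle,numpy as np
im=pickle.load(open("top.pkl","rb"))["image"]
a=im[118:210,180:280]; b=im[140:240,330:400]
A=cv2.resize(a,None,fx=5,fy=5,interpolation=cv2.INTER_CUBIC);B=cv2.resize(b,None,fx=4,fy=4,interpolation=cv2.INTER_CUBIC)
o=np.zeros((460,780,3),np.uint8);o[:460,:500]=A;o[:400,500:780]=B
cv2.imwrite("pics/crop.png",o)
s=pickle.load(open("scene.pkl","rb"))["image"][125:265,240:350]
cv2.imwrite("pics/crop2.png",cv2.resize(s,None,fx=4.2,fy=4.2,interpolation=cv2.INTER_CUBIC))
```

```text
(no output)
```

View pics/crop.png

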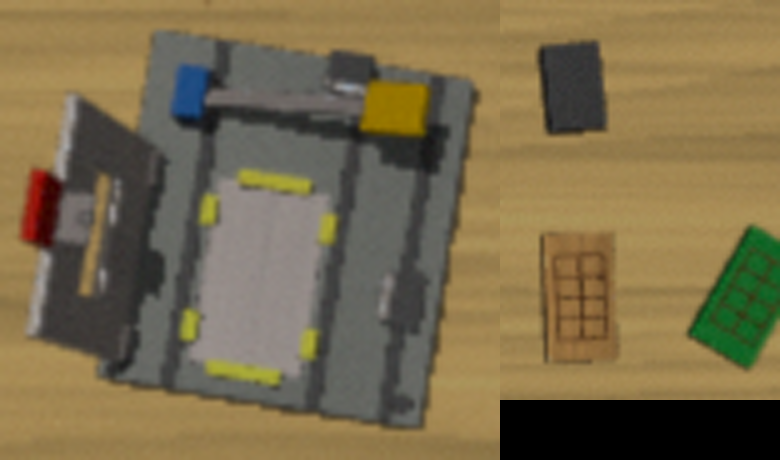

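View pics/crop2.png

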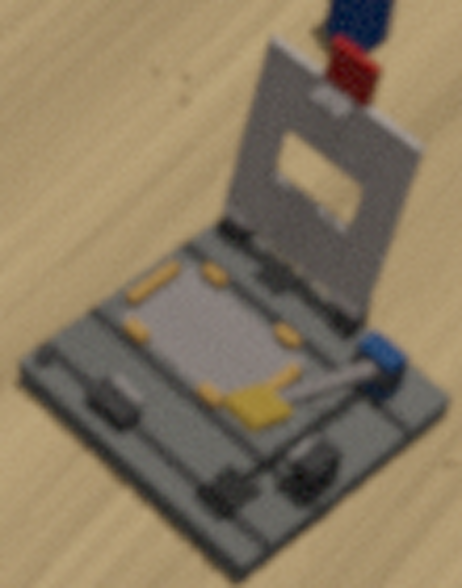

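The crop confirms it. The gridded wooden blank has corners at about (541,232), (615,233), (618,361) and (546,361), with the green look-alike beside it at right. The jig's brass stops, cover, tab and lever pad are all visible. Next I'll fit poses.

```bash
cat > h.py <<'E'
import pickle,numpy as np
from scipy.optimize import least_squares
C={n:pickle.load(open(n+".pkl","rb")) for n in("top","scene")}
def proj(n,X):
    c=C[n];p=np.atleast_2d(X)@c["R"].T+c["t"];s=p[:,:2]/p[:,2:]
    s=s*(1+c["k1"]*(s**2).sum(1,keepdims=True))
    K=c["camera_matrix"];return s*[K[0,0],K[1,1]]+K[:2,2]
def px(uv,f,off): return (np.array(uv,float)+.5)/f-.5+np.array(off)
def T(q,P):
    c,s=np.cos(q[2]),np.sin(q[2]);P=np.atleast_2d(P)
    return np.c_[q[0]+c*P[:,0]-s*P[:,1],q[1]+s*P[:,0]+c*P[:,1],P[:,2]]
E
cat > fit.py <<'E'
from h import *
t=[((155,31),(160,100,30)),((476,80),(160,-125,30)),((422,427),(-85,-125,30)),((275,182),(66,0,40)),((243,373),(-66,0,40)),((209,210),(40,41,40)),((190,325),(-40,41,40)),((328,228),(40,-41,40)),((309,345),(-40,-41,40))]
s=[((154,281),(-66,0,40)),((215,272),(-40,41,40)),((288,331),(40,41,40)),((135,326),(-40,-41,40)),((210,390),(40,-41,40))]
tp=px([a for a,_ in t],5,(180,118));sp=px([a for a,_ in s],4.2,(240,125))
tX=np.array([b for _,b in t])/1e3;sX=np.array([b for _,b in s])/1e3
f=lambda q:np.r_[(proj("top",T(q,tX))-tp).ravel(),(proj("scene",T(q,sX))-sp).ravel()]
for nm,g in(("both",f),("top",lambda q:f(q)[:18]),("scene",lambda q:f(q)[18:])):
    r=least_squares(g,[.5,.03,-.16]);print(nm,r.x.round(4),np.abs(r.fun).max().round(2))
    if nm=="both":J=r.x;R=r.fun;print(R.reshape(-1,2).round(1).tolist())
bp=px([(541,232),(615,233),(618,361),(546,361)],4,(330-125,140))
B=np.array([(55,30,20),(55,-30,20),(-55,-30,20),(-55,30,20)])/1e3
r=least_squares(lambda q:(proj("top",T(q,B))-bp).ravel(),[.4,-.3,0]);print("blank",r.x.round(4),r.fun.round(1))
print("blank centre in scene*1.5",proj("scene",T(r.x,[0,0,.02]))*1.5)
# cover angle: tab centre top face; top crop red (42,207); scene (354,70)
def tab(a): # jig coords
    l,h=.188,.006
    return [0,.085-l*np.cos(a)+h*np.sin(a)*-1*-1, .057+l*np.sin(a)+h*np.cos(a)]
for a in(1.65,1.75,1.85,1.95):
    X=T(J,tab(a));print(a,X.round(3),(proj("top",X)-[180,118])*5,(proj("scene",X)-[240,125])*4.2)
for P in([.113,-.073,.136],[.113,-.095,.062],[0,-.103,.063]):
    X=T(J,P);print(X.round(3),(proj("top",X)-[180,118])*5,(proj("scene",X)-[240,125])*4.2)
np.save("J.npy",J)
E
python3 fit.py
```

```text
both [ 0.5318  0.0658 -0.1535] 1.06
[[-0.5, -0.5], [-0.3, -0.1], [-0.6, 0.7], [-0.4, 0.1], [-0.2, 0.0], [-0.3, 0.1], [-0.3, 0.2], [-0.3, 0.3], [-0.3, -0.0], [-0.5, 0.2], [-0.5, 0.5], [-0.4, 1.1], [0.3, 0.9], [-0.1, 0.9]]
top [ 0.5321  0.0646 -0.1505] 0.51
scene [ 0.5306  0.0686 -0.1559] 0.55
blank [ 0.396  -0.3416  0.0185] [ 0.7  0.3 -0.5 -0.2 -0.4 -0.2  0.2  0.1]
blank centre in scene*1.5 [[255.38530308 403.11308014]]
1.65 [[0.548 0.17  0.244]] [[ 64.24368622 212.14986658]] [[334.08420173  78.48859075]]
1.75 [[0.551 0.189 0.241]] [[ 34.25038596 207.92195724]] [[351.36035323  69.16684752]]
1.85 [[0.554 0.207 0.236]] [[  5.51467379 204.22942443]] [[367.70180493  62.03572448]]
1.95 [[0.556 0.224 0.229]] [[-21.58226671 201.11709056]] [[382.93389046  57.127754  ]]
[[ 0.632 -0.024  0.136]] [[388.95116147 105.53661072]] [[257.61646471 400.70920118]]
[[ 0.629 -0.045  0.062]] [[420.07360815 129.91990225]] [[227.21945372 477.54166963]]
[[ 0.516 -0.036  0.063]] [[405.44059895 296.34433619]] [[111.37038952 386.31300626]]
```

Call:
apply_moves(
  commands=[
    [0,-0.9,0,-0.0707],
    [0,-0.9,0,-0.0707],
    [0,-0.9,0,-0.0707],
    [0,-0.9,0,-0.0707],
    [0,-0.9,0,-0.0707],
  ],
  claw=0,
)

```text
clock: 0.52
eef_pos: [0.1541, 0.3804, 0.2528]
tool_rot: [-0.011, 1.0, -0.001, -0.0]
ft_force: [0.4, 0.8, 0.2]
grip_width: 0.0854
grasp_force: 0.0
```

```bash
cat > st.py <<'E'
from workcell import bot
import numpy as np
from scipy.spatial.transform import Rotation as Ro
o=bot.get_obs();R=Ro.from_quat(o["tool_rot"]).as_matrix()
print(o["clock"],o["eef_pos"].round(4),"xyaw",np.degrees(np.arctan2(R[1,0],R[0,0])).round(2),"zt",R[:,2].round(3),"q",np.array(o["joint_pos"]).round(3),"F",o["ft_force"].round(1),o["grip_width"],o["grasp_force"])
E
python3 st.py
```

```text
0.5167 [0.1541 0.3804 0.2528] xyaw -178.76 zt [-0.001 -0.001 -1.   ] q [ 1.186  0.064 -0.207  1.3    0.     1.164] F [0.4 0.8 0.2] 0.08537251405483391 0.0
```

Call:
apply_moves(
  commands=[
    [-0.7,-1,0,0],
    [-0.7,-1,0,0],
    [-0.7,-1,0,0],
    [-0.7,-1,0,0],
    [-0.7,-1,0,0],
  ],
)

```text
clock: 0.93
eef_pos: [0.2265, 0.2816, 0.253]
tool_rot: [-0.009, 1.0, -0.0, -0.0]
ft_force: [1.4, 0.1, 0.4]
grip_width: 0.0856
grasp_force: 0.0
```

Call:
apply_moves(
  commands=[
    [-0.7,-1,0,0],
    [-0.7,-1,0,0],
    [-0.7,-1,0,0],
    [-0.7,-1,0,0],
    [-0.7,-1,0,0],
  ],
)

```text
clock: 1.35
eef_pos: [0.2982, 0.1828, 0.2531]
tool_rot: [-0.009, 1.0, -0.0, -0.0]
ft_force: [-0.2, 0.6, -0.1]
grip_width: 0.0852
grasp_force: 0.0
```

Call:
apply_moves(
  commands=[
    [-0.7,-1,0,0],
    [-0.7,-1,0,0],
    [-0.7,-1,0,0],
    [-0.7,-1,0,0],
    [-0.7,-1,0,0],
  ],
)

```text
clock: 1.77
eef_pos: [0.37, 0.0841, 0.253]
tool_rot: [-0.009, 1.0, -0.0, -0.0]
ft_force: [0.1, 0.0, 0.3]
grip_width: 0.0855
grasp_force: 0.0
```

Call:
apply_moves(
  commands=[
    [-0.3,-1,0,0],
    [-0.3,-1,0,0],
    [-0.3,-1,0,0],
    [-0.3,-1,0,0],
    [-0.3,-1,0,0],
  ],
)

```text
clock: 2.18
eef_pos: [0.4013, -0.0153, 0.2529]
tool_rot: [-0.009, 1.0, 0.0, -0.0]
ft_force: [0.1, 0.5, -0.5]
grip_width: 0.0855
grasp_force: 0.0
```

Call:
apply_moves(
  commands=[
    [0,-1,0,0],
    [0,-1,0,0],
    [0,-1,0,0],
    [0,-1,0,0],
    [0,-1,0,0],
  ],
)

```text
clock: 2.6
eef_pos: [0.4028, -0.1151, 0.2529]
tool_rot: [-0.009, 1.0, 0.0, -0.0]
ft_force: [0.6, 0.8, -0.2]
grip_width: 0.0856
grasp_force: 0.0
```

Call:
apply_moves(
  commands=[
    [0,-1,0,0],
    [0,-1,0,0],
    [0,-1,0,0],
    [0,-1,0,0],
    [0,-1,0,0],
  ],
)

```text
clock: 3.02
eef_pos: [0.4045, -0.215, 0.2529]
tool_rot: [-0.009, 1.0, 0.0, -0.0]
ft_force: [-0.1, 0.9, -0.2]
grip_width: 0.0853
grasp_force: 0.0
```

Call:
apply_moves(
  commands=[
    [0,-1,0,0],
    [0,-1,0,0],
    [0,-1,0,0],
    [0,-1,0,0],
    [0,0,0,0],
  ],
)

```text
clock: 3.43
eef_pos: [0.4062, -0.297, 0.2526]
tool_rot: [-0.007, 1.0, -0.0, -0.0]
ft_force: [-0.4, -0.6, -0.4]
grip_width: 0.0855
grasp_force: 0.0
```

```bash
python3 st.py
```

```text
3.4333 [ 0.4062 -0.297   0.2526] xyaw -179.19 zt [-0.001 -0.001 -1.   ] q [-6.310e-01  2.470e-01  1.200e-02  1.335e+00 -1.000e-03 -6.450e-01] F [-0.4 -0.6 -0.4] 0.08550113567697618 0.0
```

Call:
apply_moves(
  commands=[
    [0.1,-0.45,0.8,0],
    [0.1,-0.45,0.8,0],
    [0.1,-0.45,0.8,0],
    [0.1,-0.45,0.8,0],
    [0.1,-0.45,0.8,0],
  ],
)

```text
clock: 3.85
eef_pos: [0.3968, -0.3389, 0.1722]
tool_rot: [-0.009, 1.0, 0.0, -0.0]
ft_force: [-0.4, -0.6, 0.0]
grip_width: 0.0853
grasp_force: 0.0
```

Call:
apply_moves(
  commands=[
    [0,0,1,0],
    [0,0,1,0],
    [0,0,1,0],
    [0,0,1,0],
    [0,0,0,0],
  ],
)

```text
clock: 4.27
eef_pos: [0.3945, -0.3365, 0.0892]
tool_rot: [-0.009, 1.0, 0.003, -0.003]
ft_force: [-0.5, 0.8, -0.6]
grip_width: 0.0855
grasp_force: 0.0
```

```bash
python3 st.py
cat > shot.py <<'E'
import sys,cv2
from workcell import bot
n,x0,x1,y0,y1,f,out=sys.argv[1],*map(int,sys.argv[2:6]),float(sys.argv[6]),sys.argv[7]
c=bot.camera(n)["image"];cv2.imwrite("pics/"+out,cv2.resize(c[y0:y1,x0:x1],None,fx=f,fy=f,interpolation=cv2.INTER_CUBIC))
E
python3 shot.py scene 110 250 190 330 4 s1.png
```

```text
4.2667 [ 0.3945 -0.3365  0.0892] xyaw -178.98 zt [-0.007  0.006 -1.   ] q [-0.706  0.414 -0.204  0.961  0.    -0.724] F [-0.5  0.8 -0.6] 0.0855141672742308 0.0
```

View pics/s1.png

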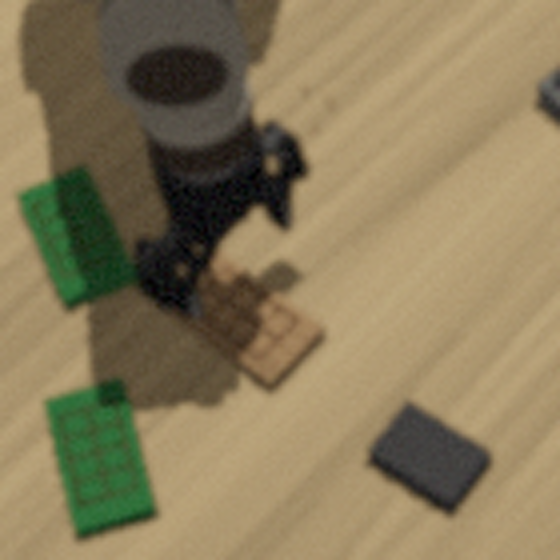

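The gripper is straddling the wooden blank (top at about (265,310) in the crop), with fingers at (170,275) and (285,180). I'll correct 5 mm in y and go down.

Call:
apply_moves(
  commands=[
    [0,-0.25,0,0],
    [-0.1,0,0.6,0],
    [0,0,0.8,0],
    [0,0,0.8,0],
    [0,0,0.5,0],
  ],
)

```text
clock: 4.73
eef_pos: [0.3999, -0.345, 0.0398]
tool_rot: [-0.009, 1.0, -0.001, 0.001]
ft_force: [0.2, 1.1, -0.3]
grip_width: 0.0852
grasp_force: 0.0
```

Call:
apply_moves(
  commands=[
    [0,0,0.4,0],
    [0,0,0,0],
    [0,0,0,0],
    [0,0,0,0],
    [0,0,0,0],
  ],
)

```text
clock: 5.15
eef_pos: [0.3999, -0.3449, 0.0323]
tool_rot: [-0.009, 1.0, -0.001, 0.001]
ft_force: [0.1, -0.1, 0.4]
grip_width: 0.0853
grasp_force: 0.0
```

```bash
python3 st.py
```

```text
5.15 [ 0.3999 -0.3449  0.0323] xyaw -179.0 zt [ 0.001 -0.001 -1.   ] q [-0.712  0.495 -0.251  0.823 -0.    -0.729] F [ 0.1 -0.1  0.4] 0.08534271067435177 0.0
```

Call:
apply_moves(
  commands=[
    [0.2,0.15,0.15,0],
    [0,0,0.15,0],
    [0,0,0,0],
    [0,0,0,0],
    [0,0,0,0],
  ],
)

```text
clock: 5.57
eef_pos: [0.3951, -0.3414, 0.0253]
tool_rot: [-0.009, 1.0, 0.0, -0.0]
ft_force: [-0.1, 0.8, -0.4]
grip_width: 0.0854
grasp_force: 0.0
```

Call:
apply_moves(
  commands=[
    [0,0,0,0],
    [0,0,0,0],
    [0,0,0,0],
    [0,0,0,0],
    [0,0,0,0],
  ],
  claw=1,
)

```text
clock: 5.98
eef_pos: [0.3956, -0.3417, 0.0259]
tool_rot: [-0.009, 1.0, -0.0, 0.0]
ft_force: [-1.1, -1.0, 4.4]
grip_width: 0.0581
grasp_force: 65.4
```

Call:
apply_moves(
  commands=[
    [0,0,0,0],
    [0,0,0,0],
    [0,0,0,0],
    [0,0,0,0],
    [0,0,0,0],
  ],
)

```text
clock: 6.4
eef_pos: [0.3956, -0.3417, 0.0259]
tool_rot: [-0.009, 1.0, -0.0, 0.0]
ft_force: [-0.1, -0.6, 5.8]
grip_width: 0.0583
grasp_force: 65.5
```

```bash
python3 st.py
```

```text
6.4 [ 0.3956 -0.3417  0.0259] xyaw -179.0 zt [ 0.001 -0.001 -1.   ] q [-0.712  0.496 -0.271  0.803  0.    -0.73 ] F [-0.1 -0.6  5.8] 0.05832743109733173 65.53155899047852
```

Call:
apply_moves(
  commands=[
    [0,0,-0.4,0],
    [0,0,-0.8,0],
    [0,0,-1,0],
    [0,0,-1,0],
    [0,0,-1,0],
  ],
)

```text
clock: 6.82
eef_pos: [0.3946, -0.3408, 0.1097]
tool_rot: [-0.009, 1.0, 0.001, -0.001]
ft_force: [0.9, 0.1, -1.2]
grip_width: 0.0581
grasp_force: 64.8
```

Call:
apply_moves(
  commands=[
    [0,0,-1,0.033],
    [0,0,-1,0.033],
    [0,0,-1,0.033],
    [0,0,-0.8,0.033],
    [0,0,-0.7,0.033],
  ],
)

```text
clock: 7.23
eef_pos: [0.395, -0.3412, 0.2006]
tool_rot: [0.078, 0.997, -0.0, 0.0]
ft_force: [0.1, -0.2, -0.2]
grip_width: 0.0585
grasp_force: 64.8
```

Call:
apply_moves(
  commands=[
    [-0.17,0.5,0,0],
    [-0.17,1,0,0],
    [-0.17,1,0,0],
    [-0.17,1,0,0],
    [-0.17,1,0,0],
  ],
)

```text
clock: 7.65
eef_pos: [0.4255, -0.2531, 0.198]
tool_rot: [0.077, 0.997, 0.001, -0.001]
ft_force: [-0.1, -0.3, -1.6]
grip_width: 0.0582
grasp_force: 64.8
```

Call:
apply_moves(
  commands=[
    [-0.17,1,0,0],
    [-0.17,1,0,0],
    [-0.17,1,0,0],
    [-0.17,1,0,0],
    [-0.17,1,0,0],
  ],
)

```text
clock: 8.07
eef_pos: [0.4576, -0.1569, 0.198]
tool_rot: [0.077, 0.997, 0.0, -0.001]
ft_force: [-1.2, 0.6, -0.5]
grip_width: 0.0584
grasp_force: 64.8
```

Call:
apply_moves(
  commands=[
    [-0.17,1,0,0],
    [-0.17,1,0,0],
    [-0.17,1,0,0],
    [-0.17,1,0,0],
    [-0.17,1,0,0],
  ],
)

```text
clock: 8.48
eef_pos: [0.4897, -0.0609, 0.198]
tool_rot: [0.077, 0.997, 0.0, -0.001]
ft_force: [-0.2, -0.4, -0.3]
grip_width: 0.0581
grasp_force: 64.8
```

Call:
apply_moves(
  commands=[
    [-0.17,1,0,0],
    [-0.17,1,0,0],
    [-0.17,1,0,0],
    [-0.17,0.8,0,0],
    [-0.17,0.5,0,0],
  ],
)

```text
clock: 8.9
eef_pos: [0.5198, 0.0219, 0.198]
tool_rot: [0.076, 0.997, 0.0, -0.001]
ft_force: [-0.0, -0.4, -1.6]
grip_width: 0.058
grasp_force: 64.8
```

```bash
python3 st.py
```

```text
8.9 [0.5198 0.0219 0.198 ] xyaw 171.27 zt [-0.003  0.001 -1.   ] q [ 4.200e-02  3.130e-01 -4.400e-02  1.216e+00  1.000e-03  1.940e-01] F [-0.  -0.4 -1.6] 0.05803844781742174 64.80252742767334
```

Call:
apply_moves(
  commands=[
    [-0.06,0.5,0,0],
    [-0.06,0.5,0,0],
    [-0.06,0.5,0,0],
    [-0.06,0.5,0,0],
    [-0.02,0.25,0,0],
  ],
)

```text
clock: 9.32
eef_pos: [0.533, 0.0643, 0.1992]
tool_rot: [0.077, 0.997, 0.0, 0.0]
ft_force: [0.6, -1.1, -1.4]
grip_width: 0.0582
grasp_force: 64.8
```

Call:
apply_moves(
  commands=[
    [0,0,1,0],
    [0,0,1,0],
    [0,0,1,0],
    [0,0,1,0],
    [0,0,0.7,0],
  ],
)

```text
clock: 9.73
eef_pos: [0.5318, 0.063, 0.1036]
tool_rot: [0.078, 0.997, -0.0, -0.001]
ft_force: [-0.0, 0.2, 0.4]
grip_width: 0.0587
grasp_force: 64.9
```

Call:
apply_moves(
  commands=[
    [0,0,0,0],
    [0,0,0,0],
    [0,0,0,0],
    [0,0,0,0],
    [0,0,0,0],
  ],
)

```text
clock: 10.15
eef_pos: [0.5336, 0.0633, 0.1067]
tool_rot: [0.078, 0.997, 0.0, 0.001]
ft_force: [0.2, -1.0, -0.0]
grip_width: 0.0582
grasp_force: 64.8
```

```bash
python3 st.py;python3 - <<'E'
from workcell import bot
import cv2,numpy as np
a=bot.camera("top")["image"][118:210,190:280];b=bot.camera("scene")["image"][160:260,240:350]
o=np.zeros((500,800,3),np.uint8)
A=cv2.resize(a,None,fx=4,fy=4,interpolation=2);B=cv2.resize(b,None,fx=4,fy=4,interpolation=2)
o[:368,:360]=A;o[:400,360:800]=B
cv2.imwrite("pics/n1.png",o)
E
```

```text
10.15 [0.5336 0.0633 0.1067] xyaw 171.09 zt [ 0.003  0.    -1.   ] q [ 0.118  0.419 -0.142  1.006 -0.     0.274] F [ 0.2 -1.  -0. ] 0.05819517479349094 64.79516386985779
```

View pics/n1.png

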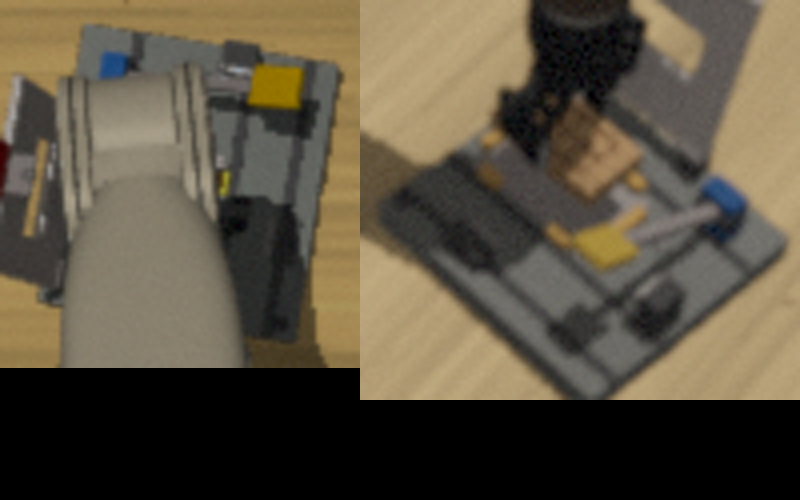

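Run:
```python
from h import *
for q in([.5336,.0633,-.1555],):
  P=np.array([(55,30,20),(55,-30,20),(55,-30,0),(55,30,0)])/1e3+[0,0,.0808]
  print(((proj("scene",T(q,P))-[240,160])*4+[361.5,1.5]).round(0).tolist())
  P[:,0]+=.005; print(((proj("scene",T(q,P))-[240,160])*4+[361.5,1.5]).round(0).tolist())
J=np.load("J.npy");d=J[:2]-[.5336,.0633];a=np.radians(171.1)
print(d,d@[np.cos(a),np.sin(a)]/.02,d@[-np.cos(a+np.pi/2),-np.sin(a+np.pi/2)]/.02)
```

```text
[[644.0, 154.0], [589.0, 196.0], [587.0, 211.0], [641.0, 170.0]]
[[648.0, 158.0], [593.0, 200.0], [591.0, 215.0], [646.0, 174.0]]
[-0.00180882  0.00252104] 0.10885356710018664 0.11054198076115304
```

The picture shows the blank's near end at about (643,153) and (588,198), as predicted from the TCP, so it sits centred in the grip. I'll make a small correction and lower it.

Call:
apply_moves(
  commands=[
    [0.12,0.12,0,0],
    [0,0,0.5,0],
    [0,0,0.5,0],
    [0,0,0.5,0],
    [0,0,0,0],
  ],
)

```text
clock: 10.67
eef_pos: [0.5284, 0.0657, 0.0722]
tool_rot: [0.078, 0.997, -0.001, -0.003]
ft_force: [-0.6, 0.2, -1.1]
grip_width: 0.0583
grasp_force: 64.8
```

Call:
apply_moves(
  commands=[
    [0,0,0,0],
    [0,0,0.3,0],
    [0,0,0.2,0],
    [0,0,0.1,0],
    [0,0,0,0],
  ],
)

```text
clock: 11.08
eef_pos: [0.5303, 0.0659, 0.0627]
tool_rot: [0.078, 0.997, -0.0, -0.0]
ft_force: [-0.1, 0.5, -2.1]
grip_width: 0.0587
grasp_force: 64.8
```

```bash
python3 st.py
```

```text
11.0833 [0.5303 0.0659 0.0627] xyaw 171.09 zt [-0.001 -0.    -1.   ] q [ 0.124  0.467 -0.199  0.906 -0.     0.279] F [-0.1  0.5 -2.1] 0.05867288731128115 64.80255246162415
```

Call:
apply_moves(
  commands=[
    [-0.06,0,0.15,0],
    [0,0,0.15,0],
    [0,0,0,0],
    [0,0,0,0],
    [0,0,0,0],
  ],
)

```text
clock: 11.5
eef_pos: [0.5319, 0.0658, 0.0574]
tool_rot: [0.078, 0.997, 0.0, 0.0]
ft_force: [0.1, 0.4, -1.4]
grip_width: 0.0587
grasp_force: 64.8
```

```bash
python3 st.py
```

```text
11.5 [0.5319 0.0658 0.0574] xyaw 171.1 zt [ 0.  0. -1.] q [ 0.123  0.476 -0.202  0.894 -0.     0.278] F [ 0.1  0.4 -1.4] 0.05866791049539775 64.80220198631287
```

Call:
apply_moves(
  commands=[
    [0,0,0.08,0],
    [0,0,0,0],
    [0,0,0,0],
    [0,0,0,0],
    [0,0,0,0],
  ],
)

```text
clock: 11.92
eef_pos: [0.5321, 0.0659, 0.0559]
tool_rot: [0.078, 0.997, 0.0, 0.0]
ft_force: [0.8, 0.1, -0.1]
grip_width: 0.0583
grasp_force: 64.9
```

Call:
apply_moves(
  commands=[
    [0,0,0,0],
    [0,0,0,0],
    [0,0,0,0],
    [0,0,0,0],
    [0,0,0,0],
  ],
  claw=0,
)

```text
clock: 12.33
eef_pos: [0.5318, 0.0658, 0.0557]
tool_rot: [0.078, 0.997, -0.0, -0.0]
ft_force: [-0.1, -0.1, 1.2]
grip_width: 0.0853
grasp_force: 0.0
```

Call:
apply_moves(
  commands=[
    [0,0,0,0],
    [0,0,0,0],
    [0,0,-0.5,0],
    [0,0,-0.8,0],
    [0,0,-1,0],
  ],
)

```text
clock: 12.75
eef_pos: [0.5307, 0.0657, 0.1016]
tool_rot: [0.078, 0.997, -0.0, -0.001]
ft_force: [-0.0, -0.6, 0.3]
grip_width: 0.0852
grasp_force: 0.0
```

Call:
apply_moves(
  commands=[
    [0,0,-1,0],
    [0,0,-1,0],
    [0,0,-1,0],
    [0,0,-1,0],
    [0,0,-1,0],
  ],
)

```text
clock: 13.17
eef_pos: [0.5317, 0.0658, 0.2036]
tool_rot: [0.078, 0.997, 0.0, 0.0]
ft_force: [1.0, -0.7, -0.2]
grip_width: 0.0857
grasp_force: 0.0
```

```bash
python3 st.py
```

```text
13.1667 [0.5317 0.0658 0.2036] xyaw 171.1 zt [ 0.001  0.    -1.   ] q [ 0.123  0.336  0.005  1.238 -0.     0.278] F [ 1.  -0.7 -0.2] 0.08566457207697083 0.0
```

Call:
apply_moves(
  commands=[
    [0,0,-1,0],
    [0,0,-1,0],
    [0,0,-1,0],
    [0,0,-1,0],
    [0,0,-1,0],
  ],
  claw=1,
)

```text
clock: 13.58
eef_pos: [0.5315, 0.0658, 0.3036]
tool_rot: [0.078, 0.997, 0.0, 0.0]
ft_force: [-0.2, -0.2, -0.0]
grip_width: 0.0256
grasp_force: 0.0
```

Call:
apply_moves(
  commands=[
    [0,0,-0.4,0],
    [0,0.8,0,0],
    [0,1,0,0],
    [0,1,0,0],
    [0,1,0,0],
  ],
)

```text
clock: 14.0
eef_pos: [0.5434, 0.1414, 0.3097]
tool_rot: [0.078, 0.997, -0.0, -0.0]
ft_force: [-0.1, 0.2, 0.5]
grip_width: 0.0
grasp_force: 0.0
```

Call:
apply_moves(
  commands=[
    [0,1,0,0],
    [0,1,0,0],
    [0,1,0,0],
    [0,1,0,0],
    [0,1,0,0],
  ],
)

```text
clock: 14.42
eef_pos: [0.5588, 0.2405, 0.3095]
tool_rot: [0.078, 0.997, -0.0, -0.0]
ft_force: [0.3, -0.4, 0.0]
grip_width: -0.0001
grasp_force: 0.0
```

```bash
python3 st.py;python3 - <<'E'
from workcell import bot
import cv2,numpy as np
a=bot.camera("top")["image"][110:210,160:280];b=bot.camera("scene")["image"][110:260,240:350]
o=np.zeros((600,800,3),np.uint8)
A=cv2.resize(a,None,fx=3,fy=3,interpolation=2);B=cv2.resize(b,None,fx=4,fy=4,interpolation=2)
o[:300,:360]=A;o[:600,360:800]=B
cv2.imwrite("pics/n2.png",o)
E
```

```text
14.4167 [0.5588 0.2405 0.3095] xyaw 171.1 zt [-0.001 -0.    -1.   ] q [ 0.406  0.456  0.458  1.574 -0.     0.562] F [ 0.3 -0.4  0. ] -7.83968588231329e-05 0.0
```

View pics/n2.png

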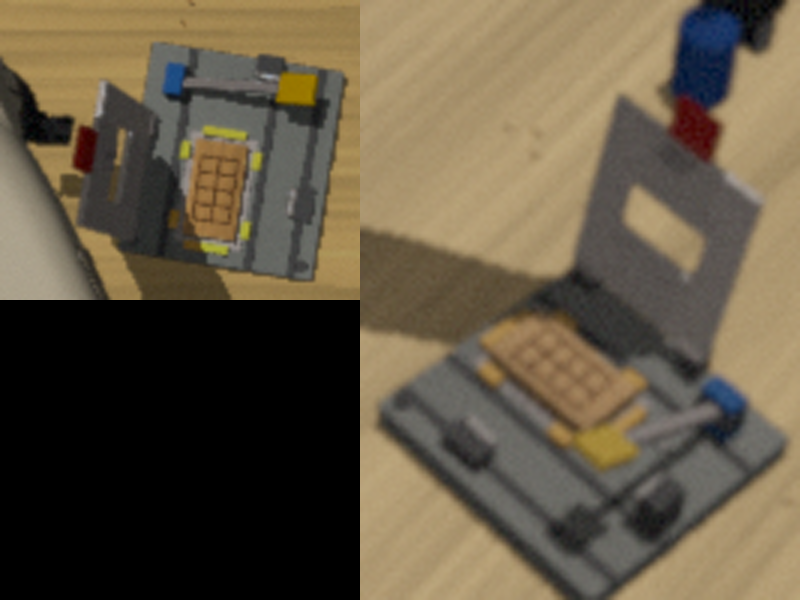

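```bash
python3 - <<'E'
from h import *
J=np.load("J.npy")
for dy in(0,.004,.007):
  P=np.array([(55,30,50),(55,-30,50),(55,-30,30),(-55,-30,50),(-55,30,50)])/1e3+[0,dy,0]
  print(dy,((proj("scene",T(J,P))-[240,110])*4+[361.5,1.5]).round(0).tolist(),((proj("top",T(J,P))-[160,110])*3+1).round(0).tolist())
P=np.array([(40,41,40),(40,-41,40),(-40,-41,40),(66,0,40)])/1e3
print(((proj("scene",T(J,P))-[240,110])*4+[361.5,1.5]).round(0).tolist(),((proj("top",T(J,P))-[160,110])*3+1).round(0).tolist())
E
python3 shot.py scene 298 348 180 225 12 n3.png; python3 shot.py scene 298 348 180 225 12 n3.png
```

```text
0 [[638.0, 390.0], [584.0, 431.0], [582.0, 446.0], [487.0, 348.0], [541.0, 310.0]] [[196.0, 138.0], [248.0, 146.0], [248.0, 148.0], [232.0, 242.0], [180.0, 233.0]]
0.004 [[641.0, 388.0], [588.0, 429.0], [586.0, 444.0], [491.0, 346.0], [545.0, 307.0]] [[192.0, 137.0], [244.0, 145.0], [245.0, 148.0], [229.0, 241.0], [176.0, 233.0]]
0.007 [[644.0, 386.0], [590.0, 427.0], [588.0, 441.0], [494.0, 344.0], [547.0, 305.0]] [[189.0, 137.0], [242.0, 145.0], [242.0, 147.0], [226.0, 241.0], [174.0, 232.0]]
[[633.0, 379.0], [560.0, 435.0], [490.0, 374.0], [620.0, 427.0]] [[184.0, 150.0], [256.0, 162.0], [244.0, 231.0], [224.0, 133.0]]
```

View pics/n3.png

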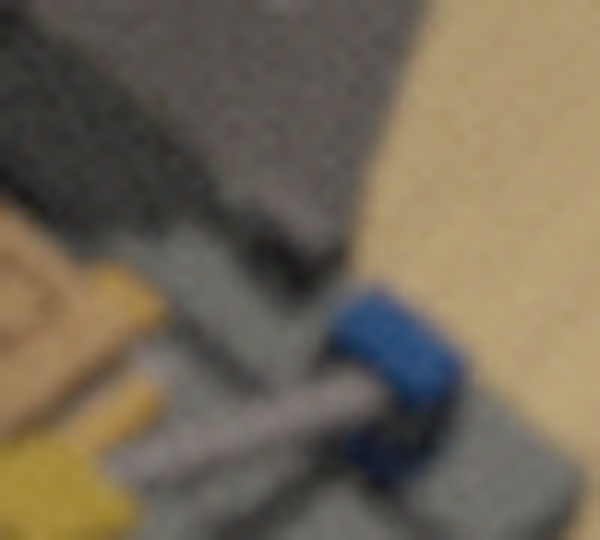

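The picture shows the blank lying centred between the stops; the stop at (635,378) is where predicted and the blank's corners match the centred prediction. Next I go down behind the cover and push it over.

Call:
apply_moves(
  commands=[
    [0,0,1,0],
    [0,0,1,0],
    [0,0,1,0],
    [0,0,1,0],
    [0,0,0.8,0],
  ],
)

```text
clock: 15.03
eef_pos: [0.5585, 0.2381, 0.2125]
tool_rot: [0.078, 0.997, -0.0, -0.001]
ft_force: [0.4, 1.0, 2.7]
grip_width: 0.0
grasp_force: 0.0
```

Call:
apply_moves(
  commands=[
    [0,-0.6,0,0],
    [0,-0.6,0,0],
    [0,-0.6,0,0],
    [0,-0.6,0,0],
    [0,-0.6,0,0],
  ],
)

```text
clock: 15.45
eef_pos: [0.5501, 0.1787, 0.2152]
tool_rot: [0.078, 0.997, 0.0, 0.001]
ft_force: [0.6, 0.8, 0.6]
grip_width: -0.0001
grasp_force: 0.0
```

Call:
apply_moves(
  commands=[
    [0,-0.6,0,0],
    [0,-0.6,0,0],
    [0,-0.6,0,0],
    [0,-0.6,0,0],
    [0,-0.6,0,0],
  ],
)

```text
clock: 15.87
eef_pos: [0.5403, 0.1199, 0.2138]
tool_rot: [0.078, 0.997, -0.0, 0.0]
ft_force: [-0.5, 0.4, 0.1]
grip_width: -0.0
grasp_force: 0.0
```

```bash
python3 st.py
```

```text
15.8667 [0.5403 0.1199 0.2138] xyaw 171.09 zt [ 0. -0. -1.] q [ 0.218  0.365  0.074  1.279 -0.     0.374] F [-0.5  0.4  0.1] -1.2274288765203014e-05 0.0
```

Call:
apply_moves(
  commands=[
    [0,-0.6,0,0],
    [0,-0.6,0,0],
    [0,-0.6,0,0],
    [0,-0.6,0,0],
    [0,-0.6,0,0],
  ],
)

```text
clock: 16.28
eef_pos: [0.531, 0.0606, 0.2136]
tool_rot: [0.078, 0.997, -0.0, -0.0]
ft_force: [0.9, -0.0, -0.1]
grip_width: -0.0
grasp_force: 0.0
```

Call:
apply_moves(
  commands=[
    [0,-0.6,0,0],
    [0,-0.6,0,0],
    [0,-0.6,0,0],
    [0,-0.4,0,0],
    [0,-0.2,0,0],
  ],
)

```text
clock: 16.7
eef_pos: [0.5236, 0.013, 0.2137]
tool_rot: [0.078, 0.997, -0.0, -0.0]
ft_force: [0.0, -0.1, 0.1]
grip_width: 0.0003
grasp_force: 0.0
```

Call:
apply_moves(
  commands=[
    [0,0,0,0],
    [0,0,0,0],
    [0,0,0,0],
    [0,0,0,0],
    [0,0,0,0],
  ],
)

```text
clock: 17.12
eef_pos: [0.5238, 0.0149, 0.2137]
tool_rot: [0.077, 0.997, 0.0, -0.0]
ft_force: [-0.1, -0.0, 0.3]
grip_width: 0.0
grasp_force: 0.0
```

```bash
python3 st.py;python3 - <<'E'
from workcell import bot
import cv2,numpy as np
a=bot.camera("top")["image"][110:210,160:280];b=bot.camera("scene")["image"][110:260,240:350]
o=np.zeros((600,800,3),np.uint8)
A=cv2.resize(a,None,fx=3,fy=3,interpolation=2);B=cv2.resize(b,None,fx=4,fy=4,interpolation=2)
o[:300,:360]=A;o[:600,360:800]=B
cv2.imwrite("pics/n4.png",o)
E
```

```text
17.1167 [0.5238 0.0149 0.2137] xyaw 171.15 zt [-0.  0. -1.] q [ 0.028  0.308 -0.008  1.254  0.     0.183] F [-0.1 -0.   0.3] 1.114325579933925e-06 0.0
```

View pics/n4.png

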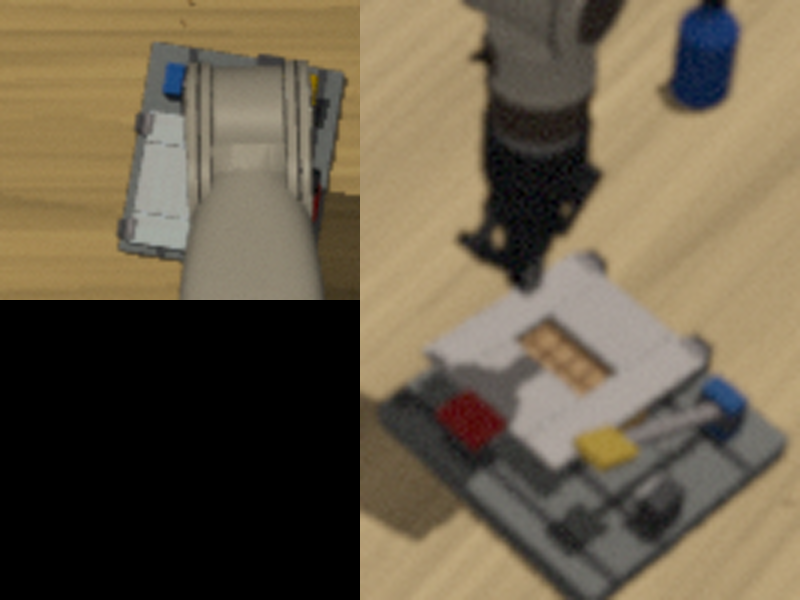

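The cover lies on its catch, with the tab at (470,420) and the blank visible through the window. I'll press the tab.

Call:
apply_moves(
  commands=[
    [0,-0.6,0,0],
    [0,-0.8,0,0],
    [0,-0.8,0,0],
    [0,-0.4,0,0],
    [0,0,0.5,0],
  ],
)

```text
clock: 17.63
eef_pos: [0.5167, -0.0389, 0.2053]
tool_rot: [0.079, 0.997, -0.0, 0.002]
ft_force: [0.7, 0.5, 0.5]
grip_width: 0.0002
grasp_force: 0.0
```

Call:
apply_moves(
  commands=[
    [0,0,0.8,0],
    [0,0,0.8,0],
    [0,0,0.8,0],
    [0,0,0.8,0],
    [0,0,0.5,0],
  ],
)

```text
clock: 18.05
eef_pos: [0.5145, -0.0365, 0.1273]
tool_rot: [0.077, 0.997, 0.0, -0.001]
ft_force: [0.5, -0.8, 0.1]
grip_width: -0.0
grasp_force: 0.0
```

Call:
apply_moves(
  commands=[
    [0,0,0.4,0],
    [0,0,0.3,0],
    [0,0,0.3,0],
    [0,0,0.3,0],
    [0,0,0.3,0],
  ],
)

```text
clock: 18.47
eef_pos: [0.5164, -0.0371, 0.0982]
tool_rot: [0.078, 0.997, -0.0, 0.001]
ft_force: [-4.4, 0.4, 14.3]
grip_width: -0.0002
grasp_force: 6.6
```

```bash
python3 st.py
```

```text
18.4667 [ 0.5164 -0.0371  0.0982] xyaw 171.09 zt [ 0.002 -0.001 -1.   ] q [-0.072  0.395 -0.206  0.968 -0.     0.084] F [-4.4  0.4 14.3] -0.00020431344550611292 6.589747443795204
```

Call:
apply_moves(
  commands=[
    [0,0,0.2,0],
    [0,0,0.2,0],
    [0,0,0.2,0],
    [0,0,0,0],
    [0,0,0,0],
  ],
)

```text
clock: 18.88
eef_pos: [0.5156, -0.0369, 0.0855]
tool_rot: [0.078, 0.997, 0.0, -0.0]
ft_force: [-0.3, -0.7, -0.5]
grip_width: -0.0001
grasp_force: 0.0
```

```bash
python3 st.py
```

```text
18.8833 [ 0.5156 -0.0369  0.0855] xyaw 171.1 zt [-0.  0. -1.] q [-0.071  0.41  -0.222  0.939  0.     0.084] F [-0.3 -0.7 -0.5] -0.0001200765664542284 0.0
```

Call:
apply_moves(
  commands=[
    [0,0,0.1,0],
    [0,0,0.1,0],
    [0,0,0,0],
    [0,0,0,0],
    [0,0,0,0],
  ],
)

```text
clock: 19.3
eef_pos: [0.5159, -0.0369, 0.0846]
tool_rot: [0.078, 0.997, 0.0, 0.001]
ft_force: [-7.5, 1.6, 18.1]
grip_width: 0.0002
grasp_force: 9.7
```

```bash
python3 st.py
```

```text
19.3 [ 0.5159 -0.0369  0.0846] xyaw 171.1 zt [ 0.002 -0.    -1.   ] q [-0.071  0.41  -0.225  0.934  0.     0.084] F [-7.5  1.6 18.1] 0.00018661085105142156 9.650957493286114
```

Call:
apply_moves(
  commands=[
    [0,0,-0.5,0],
    [0,0,-1,0],
    [0,0,-1,0],
    [0,0,-1,0],
    [0,0,-1,0],
  ],
)

```text
clock: 19.72
eef_pos: [0.5155, -0.0369, 0.1726]
tool_rot: [0.078, 0.997, 0.0, -0.0]
ft_force: [0.8, 0.6, -0.1]
grip_width: -0.0
grasp_force: 0.0
```

Call:
apply_moves(
  commands=[
    [0,0,-1,0],
    [0,0,-0.7,0],
    [-0.5,0.2,0,0],
    [-0.9,0.2,0,0],
    [-0.9,0.2,0,0],
  ],
)

```text
clock: 20.13
eef_pos: [0.5635, -0.0322, 0.2066]
tool_rot: [0.078, 0.997, 0.0, 0.001]
ft_force: [-0.2, 0.2, -0.2]
grip_width: -0.0002
grasp_force: 0.0
```

Call:
apply_moves(
  commands=[
    [-0.9,0.2,0,0],
    [-0.9,0.1,0,0],
    [-0.9,0,0,0],
    [-0.6,0,0,0],
    [0,0,0,0],
  ],
)

```text
clock: 20.55
eef_pos: [0.631, -0.0367, 0.2049]
tool_rot: [0.078, 0.997, -0.0, 0.0]
ft_force: [0.2, 0.0, -0.2]
grip_width: 0.0001
grasp_force: 0.0
```

```bash
python3 st.py
python3 - <<'E'
from workcell import bot
import cv2,numpy as np
a=bot.camera("top")["image"][110:210,160:280];b=bot.camera("scene")["image"][110:260,240:350]
o=np.zeros((600,800,3),np.uint8)
A=cv2.resize(a,None,fx=3,fy=3,interpolation=2);B=cv2.resize(b,None,fx=4,fy=4,interpolation=2)
o[:300,:360]=A;o[:600,360:800]=B
cv2.imwrite("pics/n5.png",o)
E
```

```text
20.55 [ 0.631  -0.0367  0.2049] xyaw 171.09 zt [ 0.001 -0.    -1.   ] q [-0.058  0.528  0.304  1.346 -0.     0.097] F [ 0.2  0.  -0.2] 5.8960857977960066e-05 0.0
```

Call:
apply_moves(
  commands=[
    [0,0,0.5,0],
    [0,0,0.6,0],
    [0,0,0.6,0],
    [0,0,0.5,0],
    [0,0,0.4,0],
  ],
)

```text
clock: 21.07
eef_pos: [0.628, -0.0365, 0.1525]
tool_rot: [0.078, 0.997, -0.0, -0.001]
ft_force: [0.5, -1.0, 1.6]
grip_width: -0.0
grasp_force: 0.5
```

Call:
apply_moves(
  commands=[
    [0,0,0.4,0],
    [0,0,0.4,0],
    [0,0,0.4,0],
    [0,0,0.4,0],
    [0,0,0.4,0],
  ],
)

```text
clock: 21.48
eef_pos: [0.6295, -0.0367, 0.1133]
tool_rot: [0.078, 0.997, -0.0, 0.0]
ft_force: [-0.2, -1.1, 2.7]
grip_width: 0.0005
grasp_force: 1.1
```

```bash
python3 st.py
```

```text
21.4833 [ 0.6295 -0.0367  0.1133] xyaw 171.09 zt [ 0.001 -0.001 -1.   ] q [-0.058  0.582  0.151  1.138 -0.     0.097] F [-0.2 -1.1  2.7] 0.0004934545543654884 1.105439469247358
```

Call:
apply_moves(
  commands=[
    [0,0,0.3,0],
    [0,0,0.3,0],
    [0,0,0.3,0],
    [0,0,0.3,0],
    [0,0,0.2,0],
  ],
)

```text
clock: 21.9
eef_pos: [0.6292, -0.0365, 0.0849]
tool_rot: [0.078, 0.997, 0.0, 0.0]
ft_force: [1.0, -2.0, 3.0]
grip_width: -0.0004
grasp_force: 1.6
```

Call:
apply_moves(
  commands=[
    [0,0,0.1,0],
    [0,0,0.1,0],
    [0,0,0,0],
    [0,0,0,0],
    [0,0,0,0],
  ],
)

```text
clock: 22.32
eef_pos: [0.6293, -0.0366, 0.0832]
tool_rot: [0.078, 0.997, -0.0, 0.0]
ft_force: [-3.3, -0.3, 10.0]
grip_width: 0.0001
grasp_force: 5.6
```

```bash
python3 st.py
```

```text
22.3167 [ 0.6293 -0.0366  0.0832] xyaw 171.1 zt [ 0.001 -0.    -1.   ] q [-0.058  0.609  0.112  1.074 -0.     0.097] F [-3.3 -0.3 10. ] 7.568423987329124e-05 5.602642494777683
```

Call:
apply_moves(
  commands=[
    [0,0,0.1,0],
    [0,0,0,0],
    [0,0,0,0],
    [0,0,0,0],
    [0,0,0,0],
  ],
)

```text
clock: 22.73
eef_pos: [0.6294, -0.0366, 0.0825]
tool_rot: [0.078, 0.997, -0.0, 0.001]
ft_force: [-5.8, -0.6, 17.4]
grip_width: -0.0
grasp_force: 8.5
```

Call:
apply_moves(
  commands=[
    [0,0,-0.4,0],
    [0,0,-0.8,0],
    [0,0,-1,0],
    [0,0,-1,0],
    [0,0,-1,0],
  ],
)

```text
clock: 23.15
eef_pos: [0.6284, -0.036, 0.1631]
tool_rot: [0.077, 0.997, 0.0, -0.001]
ft_force: [0.6, 0.4, -0.0]
grip_width: -0.0002
grasp_force: 0.0
```

Call:
apply_moves(
  commands=[
    [0,0,-1,0],
    [0,0,-1,0],
    [0,-1,0,0],
    [0,-1,0,0],
    [0,-1,0,0],
  ],
)

```text
clock: 23.57
eef_pos: [0.6197, -0.0955, 0.2031]
tool_rot: [0.077, 0.997, 0.0, -0.0]
ft_force: [0.4, -0.8, 0.3]
grip_width: -0.0003
grasp_force: 0.0
```

Call:
apply_moves(
  commands=[
    [0,-1,0,0],
    [0,-1,0,0],
    [0,-1,0,0],
    [0,-1,0,0],
    [0,-1,0,0],
  ],
)

```text
clock: 23.98
eef_pos: [0.6038, -0.1949, 0.2023]
tool_rot: [0.077, 0.997, 0.001, -0.001]
ft_force: [-0.0, 0.1, -0.3]
grip_width: -0.0002
grasp_force: 0.0
```

Call:
apply_moves(
  commands=[
    [0,-1,0,0],
    [0,0,0,0],
    [0,0,0,0],
    [0,0,0,0],
    [0,0,0,0],
  ],
)

```text
clock: 24.4
eef_pos: [0.6014, -0.2132, 0.2031]
tool_rot: [0.077, 0.997, 0.0, -0.0]
ft_force: [1.0, -0.2, 0.3]
grip_width: -0.0001
grasp_force: 0.0
```

```bash
python3 st.py;python3 - <<'E'
from workcell import bot
import cv2,numpy as np
a=bot.camera("top")["image"][110:210,190:290];b=bot.camera("scene")["image"][150:270,240:350]
o=np.zeros((480,840,3),np.uint8)[:,:800]
A=cv2.resize(a,None,fx=3.6,fy=3.6,interpolation=2);B=cv2.resize(b,None,fx=4,fy=4,interpolation=2)
o[:360,:360]=A;o[:480,360:800]=B
cv2.imwrite("pics/n6.png",o)
E
```

```text
24.4 [ 0.6014 -0.2132  0.2031] xyaw 171.17 zt [-0.001  0.001 -1.   ] q [-3.410e-01  5.420e-01  3.240e-01  1.353e+00  1.000e-03 -1.870e-01] F [ 1.  -0.2  0.3] -7.217405563850455e-05 0.0
```

View pics/n6.png

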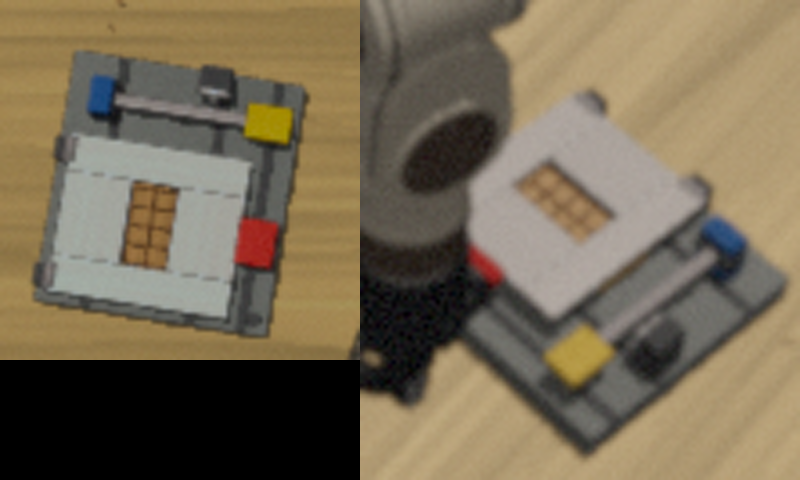

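The lever stays down (pad at (269,124) in the top crop, as predicted for fully down). The cover is level and the blank shows through its window. The arm is clear, so I'm handing in.

```bash
python3 -c "
from workcell import bot
print(bot.job_done())"
```

```text
the job is handed in; nothing more can be done
None
```

I handed the job in at about 24 s of the 64 s allowed: the blank is in the nest, the cover is latched shut and the lever stays down by itself; no verdict was returned.

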